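# Turn the glue warmer down and open it

### The arm

A 7-joint arm with a two-finger parallel gripper is mounted at the origin on the work surface. World frame = base frame: x ahead of the robot, y to its left, z up, the work surface at z = 0. Lengths are in m, angles in rad, forces in N, time in s.
With the tool pointing down it reaches from about 0.4 to 0.85 m from the base axis. Payload 6.9 kg.
Tool frame: the origin (TCP) lies midway between the tips of the shut fingers; the grasp point (between the pads) lies grip_depth behind it (grip_depth is the distance from the TCP to the grasp point, in m); z points along the fingers, y is the line along which they close (so a half turn about z gives the same grasp; the last joint's range is limited). The gripper opens to 85 mm and grips with 20 to 120 N. Pads are 22 mm wide; open, the fingers measure 114 mm over their backs; the gripper's body (76 mm by 85 mm) begins 54 mm behind the grasp point. The pads swing forward as they close: fully open they stand 13 mm farther back than shut.
Start: joints at [-1.071, 0.507, -0.238, 1.5, 0.126, 1.149, -0.155], TCP at [0.24, 0.577, 0.231] pointing down, gripper open.
Joint ranges: [-3.08, 3.08], [-0.24, 2.05], [-1.43, 1.35], [0, 2.5], [-1.52, 4.66], [0.17, 1.96], [-2.89, 2.89]. Speed limits (rad/s): [2.39, 2.39, 3.14, 3.14, 3.14, 3.14, 3.14].

### API

Orientations are given as a unit quaternion [x, y, z, w].
In Python, from plant import state, camera, finish_job, masks_of, grip_depth gives the robot as it stands.
- The arm moves only by the tool play_rows, never from a script. Its argument "moves" is a list of rows, each a list of 7 numbers: the shift along the tool's x, y, z in normalised numbers (1 is 100 cm), then the turn, a rotation vector about the tool's x, y, z in fractions of the full range, 1 being 2 rad, then the finger opening in cm, from 0 to 8.54. In form: [[x, y, z, ax, ay, az, claw], ...]. A call has 1 to 10 rows; each row is the pose to reach, as a shift and turn from the pose commanded when the call began, along the tool's axes at that moment; what a row does not reach only later rows make up. A row lasts 1/10 s, in which the tool goes at most 50 mm and 8.59 degrees, less where a joint would pass 70% of its speed; a pose out of reach is approached as far as the arm can. Shift and turn numbers lie between -1 and 1, and a call with a number outside is refused. A call with a gripper value outside its range is refused whole. The fingers move at their own pace and stop on an object; "newtons" is the grip in N (left out, the last holds). Time passes only in rows, so rows that repeat a pose let the fingers close. It gives the time, the measured TCP pose, the force, the opening and the grip force at its end, in the units of the state.
- state(): the state, without advancing time (a new reading comes with each control period).
- camera(name): name is "scene" or "top"; returns a dict with "img" (480x640x3 uint8, red, green, blue), "depth" (480x640 float32, m along the optical axis (not along the pixel's ray), 0 where there is no reading), "camera_matrix" (3x3 intrinsics, pixels), "dist_coeffs" ([k1, k2, p1, p2, k3] as OpenCV has them; the pictures are not rectified), "position" and "attitude" of the camera in the world. Camera axes: x right, y up, looking along -z (the intrinsics and any distortion apply to the point x, -y, -z); pixel columns grow to the right and rows downward; lengths in m; the calibration is good to about 2 mm. A picture is of the moment at which its call begins.
- finish_job(): hands the job in; it is judged then, once.
Trained networks look in the newest picture that a camera, given by its name, has taken for a name from the list of things; names that differ only in an ending like _2 or _b are one class to them, and where a whole thing is asked for, a point or a joint stands for the part that bears it (a point fixed in the world has none). Each returns a list of dicts, best first, with "score" (0 to 1); they miss things now and then, are a little off and sometimes report something else, mostly with a low value. They report only what shows in the picture. A call takes as long as a camera call. They do not tell look-alikes from the thing itself.
- masks_of(thing, camera): "region" (480x640 bool, what is visible of it) and "extent" ([left, top, right, bottom] in pixels, round what is visible of it).
The state is a dict: "t": time; "joint_pos": joint angles; "qd": joint speeds; "effort": joint torques, N m; "tcp_pos": TCP position; "eef_rot": TCP orientation; "force": force on the tool from outside, world axes, zero at the start; "wrist_torque": the same for the moment, N m; "gripper_width": finger opening in m; "grasp_force": force on a finger pad.
Only numpy, scipy, OpenCV 4.12 (cv2) and the standard library are available. Lean on these libraries where they do the work, as an engineer would, in place of code of your own. Each camera call takes 0.05 s, during which the arm holds its last target. There are 200 camera calls.

### The job

Before opening the glue warmer, turn its heat down: roll the thumbwheel in the controller's front slot with a fingertip until the needle lies on the middle of the brass set tab. Then twist the warmer's lid a quarter turn counter-clockwise, lift it off and set it down, without dropping it, right way up on the middle of the cork mat. Leave the dial set and the other things on the bench where they are.

Things in the scene. Friction and masses are not known exactly. Their poses are not given: they have to be found in the camera images.
- controller: grey box fixed to the bench, yaw within +-0.5 rad, 110 (x) x 136 (y) x 68 mm high, with a black-framed clear dial window to 83 mm high over x -16 to +72 mm. Origin: at bench level on the thumbwheel's vertical axis. Front panel at x = -38 mm, facing the controller's -x (towards the robot); sides at y = +-68, back at x = +72 mm. Slot in the panel: y +-38 mm, z 31 to 53 mm
- wheel_front (a point): middle of the thumbwheel's protruding edge: controller x -50, y 0, z 42 mm; fixed to the controller, axes parallel to its. The black wheel lies flat (axis vertical): radius 50 mm, z 34 to 50 mm, 20 round ribs across its rim 2 mm proud; the rim stands out 12 mm of the panel. A closed gripper pointing down, its side pressed on the rim with 4 to 10 N and moved along the panel, rolls it
- heat_wheel (a joint): angle of wheel and needle, rad, 0 to 3.0 (end stops), growing counter-clockwise from above. At 0 the needle points 1.5 rad clockwise of the controller's +x, at 1.5 along +x. It starts counter-clockwise of the tab; to turn the heat down (clockwise) the wheel's front moves to the controller's +y. Friction 0.05 N m: it stays where it is left
- needle_tip (a point): point 50 mm from the wheel axis on the needle, a dark bar 54 mm long under the window that turns with the wheel 1:1 over the far half of the dial; 73.5 mm above the bench; axes turn with the wheel
- tab_mid (a point): middle of the brass set tab (16 mm radially, 14 mm wide along the arc) under the window, 50 mm from the wheel axis, same height as needle_tip. The tab does not turn with the wheel and cannot be reached; it is set differently each time. Needle on the middle of the tab: needle_tip above this point
- pot: glue warmer fixed to the bench: black round pot of radius 72 mm, 85 mm high (two side lugs out to 82 mm), above it a steel neck of radius 51.5 mm up to its rim at 108 mm, with two bayonet flanges (radius 58 mm, z 96.5 to 101.5 mm) and stops. Origin: centre of the underside; yaw within +-0.6 rad
- lid: loose aluminium bayonet lid, 0.2 to 0.4 kg, radius 65 mm, 26 mm tall, open below, two inward lugs. Origin: centre of the skirt's underside, 88 mm above the bench on the pot; z up. Starts locked, yaw 0 to 0.15 rad more than the pot's. Turned counter-clockwise (from above) it lifts freely at 66 to 140 degrees from the pot's yaw (stop at about 146); before that flanges hold it. Turns easily
- lid_grip (a point): centre of the lid's wooden grip bar, 41 mm above the lid's origin: bar 84 mm long (lid x), 14 mm wide (lid y), from 26 (lid's flat top) to 57 mm above the origin; axes as the lid's
- mat: cork mat fixed to the bench, 170 x 170 x 6 mm; origin: centre of its underside
- glue_bottle: bystander: white slim bottle, upright, radius 16 mm, 150 mm tall, loose; origin under its centre
- stain_bottle: bystander: amber slim bottle, upright, radius 16 mm, 130 mm tall, loose; origin under its centre
- block_a: bystander: maple block 45 x 80 x 28 mm (x, y, z), loose; origin under its centre
- block_b: bystander: maple block 45 x 80 x 30 mm (x, y, z), loose; origin under its centre
- screwdriver: bystander: stubby screwdriver lying along its x, 120 mm long, loose; origin under its middle
- mug: bystander: blue mug, radius 38 mm, 90 mm tall, loose; origin under its centre
- jar: bystander: glass jar, radius 34 mm, 90 mm tall, loose; origin under its centre
There are look-alikes about, which are no part of the job. What is shaped like the pot but red is not meant. Leave any turquoise look-alike of the lid alone.

How it is judged:
By the outcome, as a careful person would: the job done as asked, in the order asked, and still so for the second after the job is handed in, with the robot touching nothing.
It also fails if it takes over 62 s, if anything falls off the work surface, if the arm or the gripper's body presses on something with over 40 N, if the wrist force passes 120 N, or if a joint passes its speed limit or range.

## Working session

There is one attempt and no reset: what is moved stays moved. The work goes in short steps, Python scripts to look and compute and a tool call to move; the robot and the scene stay as the last step left them, time stands still between calls to the robot, and variables do not carry over. Pictures are saved under pics/ and viewed, at most 10 in all, crops included, and the job is handed in when it is done.

Besides the shell and the picture viewer there is one more tool, called after ">>>" as name(argument=value, ...) on one line, values as JSON. play_rows: Moves the arm, as the interface text tells. Its arguments: {"type":"object","properties":{"moves":{"type":"array","items":{"type":"array","items":{"type":"number"}}},"newtons":{"type":"number"}},"required":["moves"]}

```bash
mkdir -p pics; cat > h.py <<'E'
import numpy as np, cv2
from scipy.spatial.transform import Rotation as R
from plant import state, camera, finish_job, masks_of, grip_depth
def Rc(c):
    a=np.array(c["attitude"],float)
    return a if a.shape==(3,3) else R.from_quat(a).as_matrix()
def cloud(c):
    v,u=np.mgrid[0:480,0:640]
    p=cv2.undistortPoints(np.stack([u,v],-1).reshape(-1,1,2).astype(np.float64),np.array(c["camera_matrix"]),np.array(c["dist_coeffs"])).reshape(480,640,2)
    d=c["depth"].astype(float)
    P=np.stack([p[...,0]*d,-p[...,1]*d,-d],-1)
    W=P@Rc(c).T+np.array(c["position"]); W[d==0]=np.nan
    return W
def onplane(c,uv,z):
    p=cv2.undistortPoints(np.array(uv,float).reshape(-1,1,2),np.array(c["camera_matrix"]),np.array(c["dist_coeffs"])).reshape(-1,2)
    r=np.c_[p[:,0],-p[:,1],-np.ones(len(p))]@Rc(c).T; o=np.array(c["position"])
    return o+r*((z-o[2])/r[:,2])[:,None]
def proj(c,P):
    q=(np.array(P,float).reshape(-1,3)-np.array(c["position"]))@Rc(c)
    q=q*[1,-1,-1]
    return cv2.projectPoints(q,np.zeros(3),np.zeros(3),np.array(c["camera_matrix"]),np.array(c["dist_coeffs"]))[0].reshape(-1,2)
def save(n,im): cv2.imwrite(n,np.ascontiguousarray(im[...,::-1]))
E
python3 - <<'E'
from h import *
print(state(),grip_depth)
ims=[]
for n in("top","scene"):
    c=camera(n); save(f"pics/{n}0.png",c["img"]); W=cloud(c); print(n,c["position"],c["attitude"],c["camera_matrix"],c["dist_coeffs"])
    for t in["controller","heat_wheel","needle_tip","tab_mid","pot","lid","lid_grip","mat","glue_bottle","stain_bottle","block_a","screwdriver","mug","jar"]:
        try:
            for m in masks_of(t,n)[:3]:
                w=W[m["region"]]; print(t,round(m["score"],2),m["extent"],np.nanmedian(w,0).round(3),np.nanmax(w[:,2]).round(3))
        except Exception as e: print(t,e)
E
```

```text
{'t': 0.0, 'joint_pos': array([-1.07051769,  0.50836076, -0.23751818,  1.50112451,  0.12569316,
        1.14887839, -0.15476021]), 'qd': array([-0.00228547,  0.00126232,  0.00067719, -0.00153667,  0.0021609 ,
        0.0006087 , -0.00130795]), 'effort': array([-1.05002884e-03, -6.20603013e+01, -2.18671761e+00, -2.49672997e+01,
        1.28535210e-02,  1.15678392e-02, -2.10369910e-05]), 'tcp_pos': array([0.24026046, 0.57644188, 0.23041807]), 'eef_rot': array([ 1.96086616e-01,  9.80586174e-01, -8.76420596e-04, -1.62980649e-04]), 'force': array([ 0.50709774, -0.37352355,  0.52823853]), 'wrist_torque': array([ 0.03672845,  0.00508485, -0.00311622]), 'grasp_force': 0.0, 'gripper_width': 0.08556192503162573} 0.0187
top [ 0.42699418 -0.03516325  1.09390889] [-0.03404684  0.03706607  0.71199133 -0.70038223] [[457.01311533   0.         317.18536801]
 [  0.         457.01311533 240.15049571]
 [  0.           0.           1.        ]] [0.03558702 0.         0.         0.         0.        ]
controller 0.91 [116.6, 226.0, 197.9, 290.7] [0.496 0.311 0.082] 0.091
controller 0.56 [343.3, 303.2, 381
[... 2566 characters left out ...]
 0.028] 0.035
mat 0.74 [297.6, 200.8, 332.4, 225.9] [ 0.377 -0.141  0.027] 0.035
mat 0.63 [324.4, 317.6, 370.0, 382.0] [0.79  0.133 0.058] 0.093
glue_bottle 0.63 [400.8, 236.3, 421.0, 303.0] [0.541 0.168 0.072] 0.153
stain_bottle 0.69 [273.3, 197.4, 291.0, 249.6] [ 0.509 -0.161  0.064] 0.134
block_a 0.81 [410.6, 236.4, 447.7, 260.7] [0.379 0.161 0.027] 0.151
block_a 0.75 [301.5, 202.8, 335.3, 225.4] [ 0.379 -0.14   0.028] 0.035
screwdriver 0.71 [343.8, 223.9, 392.6, 237.1] [ 0.382 -0.019  0.018] 0.03
mug 0.56 [324.9, 317.1, 367.4, 383.3] [0.79  0.133 0.058] 0.093
jar 0.72 [191.5, 271.4, 231.7, 323.3] [ 0.788 -0.142  0.064] 0.095
jar 0.24 [446.1, 267.2, 535.0, 331.9] [0.539 0.326 0.074] 0.088
```

```bash
python3 - <<'E'
import cv2
a=cv2.imread("pics/top0.png"); 
b=a[110:390,100:540]; cv2.imwrite("pics/a.png",cv2.resize(b,(800,509),interpolation=cv2.INTER_CUBIC))
l=cv2.resize(a[215:300,105:215],None,fx=7,fy=7,interpolation=cv2.INTER_CUBIC);cv2.imwrite("pics/b.png",l)
E
```

```text
(no output)
```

View pics/a.png

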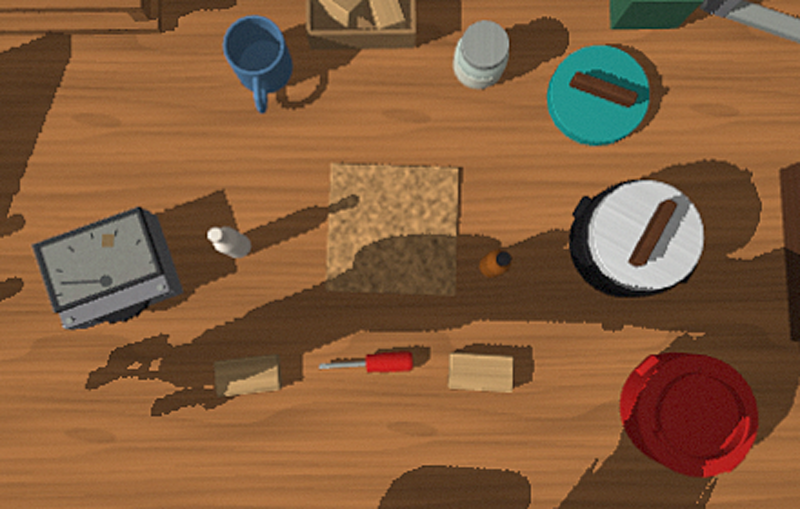

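View pics/b.png

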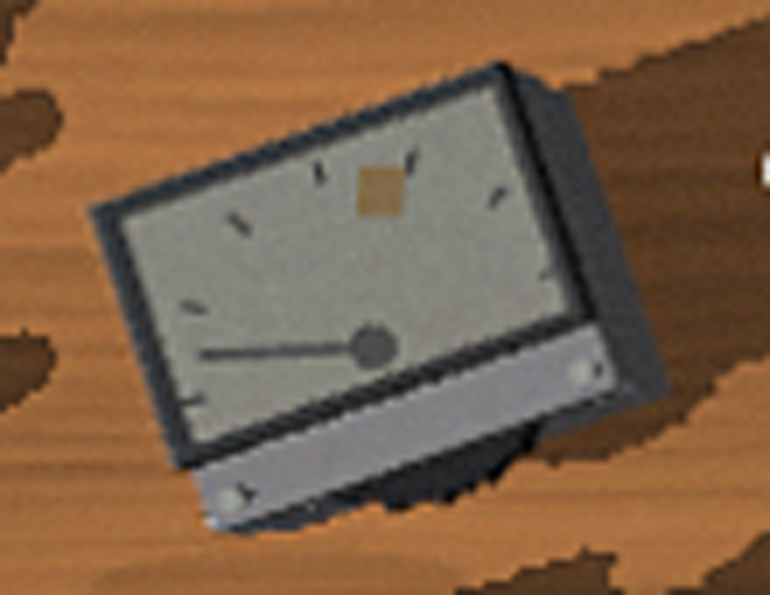

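```bash
cat > m.py <<'E'
from h import *
def b2u(p): return (np.array(p,float)+.5)/7-.5+[105,215]
# controller pose from frame corners (z=.083)
def ctrl(c):
    obj=np.array([[.072,.068],[.072,-.068],[-.016,-.068],[-.016,.068]])
    w=onplane(c,b2u([[92,207],[505,65],[592,320],[178,465]]),.083)[:,:2]
    a=obj-obj.mean(0); b=w-w.mean(0)
    yaw=np.arctan2((a[:,0]*b[:,1]-a[:,1]*b[:,0]).sum(),(a*b).sum())
    r=np.array([[np.cos(yaw),-np.sin(yaw)],[np.sin(yaw),np.cos(yaw)]])
    t=w.mean(0)-r@obj.mean(0)
    return t,yaw,w-(obj@r.T+t)
E
python3 - <<'E'
from m import *
c=camera("top"); t,y,e=ctrl(c); print("ctrl",t,y,e.round(4))
h,n,tb=onplane(c,b2u([[374,347],[200,355],[380,191]]),.0735)[:,:2]
print("hub",h,"tip r",np.linalg.norm(n-h),"tab r",np.linalg.norm(tb-h))
for o in(h,t):
  f=lambda p:np.arctan2(*(p-o)[::-1])-y+1.5
  print("needle",f(n),"tab",f(tb))
W=cloud(c)
# bar: top z ~ .145 ; lid top z .114
for ms in masks_of("lid","top"):
    if W[ms["region"]][:,0].size and np.nanmax(W[ms["region"]][:,2])>.12:
        w=W[ms["region"]]; 
        bar=w[(w[:,2]>.138)&(w[:,2]<.152)]; print("bar",len(bar),bar.mean(0))
        d=bar[:,:2]-bar[:,:2].mean(0); u,s,v=np.linalg.svd(d,full_matrices=False); print(v[0],np.arctan(v[0][1]/v[0][0]),np.ptp(d@v[0]),np.ptp(d@v[1]))
        tp=w[(w[:,2]>.108)&(w[:,2]<.12)]
        cc,r=cv2.minEnclosingCircle(tp[:,:2].astype(np.float32)); print("lidtop",cc,r,np.median(tp[:,2]))
        break
m=masks_of("mat","top")[0]["region"]
print("mat",cv2.minAreaRect(W[m&(W[...,2]<.012)][:,:2].astype(np.float32)))
im=c["img"].astype(int); u0=b2u([[340,150],[420,230]]).astype(int)
hs=cv2.cvtColor(c["img"],cv2.COLOR_RGB2HSV)[...,1][u0[0,1]:u0[1,1],u0[0,0]:u0[1,0]].astype(float)
wt=np.clip(hs-np.median(hs)-15,0,None); yy,xx=np.mgrid[0:hs.shape[0],0:hs.shape[1]]
p=[(wt*xx).sum()/wt.sum()+u0[0,0],(wt*yy).sum()/wt.sum()+u0[0,1]]; print("tab px",p,b2u([380,191]))
E
```

```text
ctrl [0.48166001 0.31183196] 0.32858650824155156 [[-0.0005 -0.0002]
 [-0.0013  0.0004]
 [ 0.0005  0.0004]
 [ 0.0013 -0.0006]]
hub [0.4821892  0.31385081] tip r 0.05448248480178057 tab r 0.04970665632984361
needle 2.7708596534477254 tab 1.152180797291063
needle 2.760471396874805 tab 1.1925728469372678
bar 285 [ 0.5231454  -0.33714514  0.14514159]
[-0.86506512  0.50165958] -0.5255161581499198 0.08438246511369127 0.014459792883894037
lidtop (0.5233869552612305, -0.3382590115070343) 0.06493900716304779 0.11485825860070975
mat ((0.5478850603103638, -0.037546560168266296), (0.17002703249454498, 0.16995441913604736), 86.7916259765625)
tab px [np.float64(158.79481834425252), np.float64(241.8141751042287)] [158.85714286 241.85714286]
```

Units first: shifts go in shares of 100 cm and turns go in shares of 2 rad. So -27.1 cm / 100 = -0.271, -21.8 cm / 100 = -0.218, 1.45 rad / 2 = 0.725.

>>> play_rows(moves=[[-0.271, -0.218, 0.08, 0, 0, 0.725, 0], [-0.271, -0.218, 0.08, 0, 0, 0.725, 0], [-0.271, -0.218, 0.08, 0, 0, 0.725, 0], [-0.271, -0.218, 0.08, 0, 0, 0.725, 0], [-0.271, -0.218, 0.08, 0, 0, 0.725, 0], [-0.271, -0.218, 0.08, 0, 0, 0.725, 0], [-0.271, -0.218, 0.08, 0, 0, 0.725, 0], [-0.271, -0.218, 0.08, 0, 0, 0.725, 0], [-0.271, -0.218, 0.08, 0, 0, 0.725, 0], [-0.271, -0.218, 0.08, 0, 0, 0.725, 0]], newtons=40)

```text
t: 2.65
tcp_pos: [0.4071, 0.2708, 0.1514]
eef_rot: [0.799, 0.601, 0.0, 0.0]
force: [0.4, 0.7, -0.1]
gripper_width: -0.0
grasp_force: 0.0
```

Scaled: 0.97 rad / 2 = 0.485.

>>> play_rows(moves=[[0, 0, 0, 0, 0, 0.485, 0], [0, 0, 0, 0, 0, 0.485, 0], [0, 0, 0, 0, 0, 0.485, 0], [0, 0, 0, 0, 0, 0.485, 0], [0, 0, 0, 0, 0, 0.485, 0], [0, 0, 0, 0, 0, 0.485, 0], [0, 0, 0, 0, 0, 0.485, 0], [0, 0, 0, 0, 0, 0.485, 0]])

```text
t: 3.45
tcp_pos: [0.4067, 0.2717, 0.1513]
eef_rot: [0.987, 0.162, 0.0, 0.0]
force: [0.3, 0.1, 0.4]
gripper_width: 0.0001
grasp_force: 0.0
```

```bash
cat >> m.py <<'E'
O=np.array([.482,.313]); Y=.3286
def rel(s=None):
    s=s or state(); r=np.array([[np.cos(Y),np.sin(Y)],[-np.sin(Y),np.cos(Y)]])
    M=R.from_quat(s["eef_rot"]).as_matrix(); f=r@s["force"][:2]
    print("t",round(s["t"],2),"ctrl-rel mm",(r@(s["tcp_pos"][:2]-O)*1e3).round(1),"z",s["tcp_pos"][2].round(4),"xyaw-Y",(np.arctan2(M[1,0],M[0,0])-Y).round(4),"tilt",M[:,2].round(3),"f",f.round(1),s["force"][2].round(1))
E
python3 -c "
from m import *
rel();print(state()['joint_pos'],state()['tcp_pos'],state()['gripper_width'])"
```

```text
t 3.45 ctrl-rel mm [-84.6 -14.8] z 0.1513 xyaw-Y -0.0022 tilt [ 0. -0. -1.] f [0.3 0. ] 0.4
[-0.9580845   0.41914758  0.45242841  1.97061037 -0.24909566  0.80536551
 -1.61024025] [0.40666718 0.2717045  0.15131775] 9.918472137338947e-05
```

Scaled: 11.6 cm / 100 = 0.116, 1.7 cm / 100 = 0.017.

>>> play_rows(moves=[[0, 0, 0.05, 0, 0, 0, 0], [0, 0, 0.09, 0, 0, 0, 0], [0, 0, 0.116, 0, 0, 0, 0], [0, 0, 0.116, 0, 0, 0, 0], [0.017, 0, 0.116, 0, 0, 0, 0], [0.017, 0, 0.116, 0, 0, 0, 0]])

```text
t: 4.05
tcp_pos: [0.4255, 0.2778, 0.0367]
eef_rot: [0.987, 0.163, 0.002, -0.001]
force: [-0.2, 0.4, 0.2]
gripper_width: -0.0004
grasp_force: 0.0
```

Scaled: 0.2 cm / 100 = 0.002.

>>> play_rows(moves=[[0.002, 0, 0, 0, 0, 0, 0], [0.002, 0, 0, 0, 0, 0, 0]])

```text
t: 4.25
tcp_pos: [0.4247, 0.2777, 0.0362]
eef_rot: [0.987, 0.163, 0.0, -0.0]
force: [0.5, -0.4, 0.5]
gripper_width: 0.0
grasp_force: 0.0
```

Scaled: 0.2 cm / 100 = 0.002.

>>> play_rows(moves=[[0.002, 0, 0, 0, 0, 0, 0], [0.002, 0, 0, 0, 0, 0, 0]])

```text
t: 4.45
tcp_pos: [0.4266, 0.2784, 0.0356]
eef_rot: [0.987, 0.163, 0.0, -0.0]
force: [-0.6, -0.3, 0.2]
gripper_width: 0.0001
grasp_force: 0.0
```

Scaled: 0.1 cm / 100 = 0.001.

>>> play_rows(moves=[[0.001, 0, 0, 0, 0, 0, 0], [0.001, 0, 0, 0, 0, 0, 0]])

```text
t: 4.65
tcp_pos: [0.4276, 0.2785, 0.0353]
eef_rot: [0.987, 0.163, 0.0, 0.0]
force: [0.2, -0.7, -1.3]
gripper_width: -0.0002
grasp_force: 0.0
```

```bash
python3 -c "
from m import *
rel()"
```

```text
t 4.65 ctrl-rel mm [-62.7 -15.1] z 0.0353 xyaw-Y -0.0017 tilt [ 0.  0. -1.] f [-0.  -0.8] -1.3
```

Scaled: -0.2 cm / 100 = -0.002, 0.1 cm / 100 = 0.001.

>>> play_rows(moves=[[0.001, -0.002, 0, 0, 0, 0, 0], [0.001, -0.002, 0, 0, 0, 0, 0]])

```text
t: 4.85
tcp_pos: [0.4278, 0.2811, 0.0352]
eef_rot: [0.987, 0.163, -0.0, -0.0]
force: [0.5, -0.1, -0.4]
gripper_width: 0.0001
grasp_force: 0.0
```

Scaled: 0.1 cm / 100 = 0.001.

>>> play_rows(moves=[[0.001, 0, 0, 0, 0, 0, 0], [0.001, 0, 0, 0, 0, 0, 0]])

```text
t: 5.05
tcp_pos: [0.4289, 0.2811, 0.0352]
eef_rot: [0.987, 0.163, 0.0, 0.0]
force: [0.1, -1.7, 0.6]
gripper_width: 0.0
grasp_force: 0.0
```

Scaled: 0.1 cm / 100 = 0.001.

>>> play_rows(moves=[[0.001, 0, 0, 0, 0, 0, 0], [0.001, 0, 0, 0, 0, 0, 0]])

```text
t: 5.25
tcp_pos: [0.4299, 0.2814, 0.0353]
eef_rot: [0.987, 0.163, 0.0, 0.0]
force: [-0.2, -0.0, -0.1]
gripper_width: -0.0
grasp_force: 0.0
```

```bash
python3 -c "
from m import *
rel()"
```

```text
t 5.25 ctrl-rel mm [-59.5 -13.1] z 0.0353 xyaw-Y -0.0018 tilt [ 0. -0. -1.] f [-0.2  0.1] -0.1
```

Scaled: 0.1 cm / 100 = 0.001.

>>> play_rows(moves=[[0.001, 0, 0, 0, 0, 0, 0], [0.001, 0, 0, 0, 0, 0, 0]])

```text
t: 5.45
tcp_pos: [0.4306, 0.2816, 0.0352]
eef_rot: [0.987, 0.163, -0.0, 0.0]
force: [0.5, 0.0, 0.2]
gripper_width: 0.0003
grasp_force: 0.2
```

Scaled: 0.1 cm / 100 = 0.001.

>>> play_rows(moves=[[0.001, 0, 0, 0, 0, 0, 0], [0.001, 0, 0, 0, 0, 0, 0]])

```text
t: 5.65
tcp_pos: [0.4307, 0.2817, 0.0351]
eef_rot: [0.987, 0.163, -0.001, 0.0]
force: [-2.7, -1.1, 2.6]
gripper_width: 0.0001
grasp_force: 1.8
```

```bash
python3 -c "
from m import *
rel()
c=camera('top');save('pics/c1.png',cv2.resize(c['img'][215:300,105:215],None,fx=7,fy=7,interpolation=cv2.INTER_CUBIC));rel()"
```

```text
t 5.65 ctrl-rel mm [-58.7 -13.1] z 0.0351 xyaw-Y -0.0017 tilt [-0.002 -0.001 -1.   ] f [-2.9 -0.2] 2.6
t 5.7 ctrl-rel mm [-58.6 -13.1] z 0.0351 xyaw-Y -0.0018 tilt [-0.002 -0.001 -1.   ] f [-4.6 -0.4] 2.1
```

View pics/c1.png

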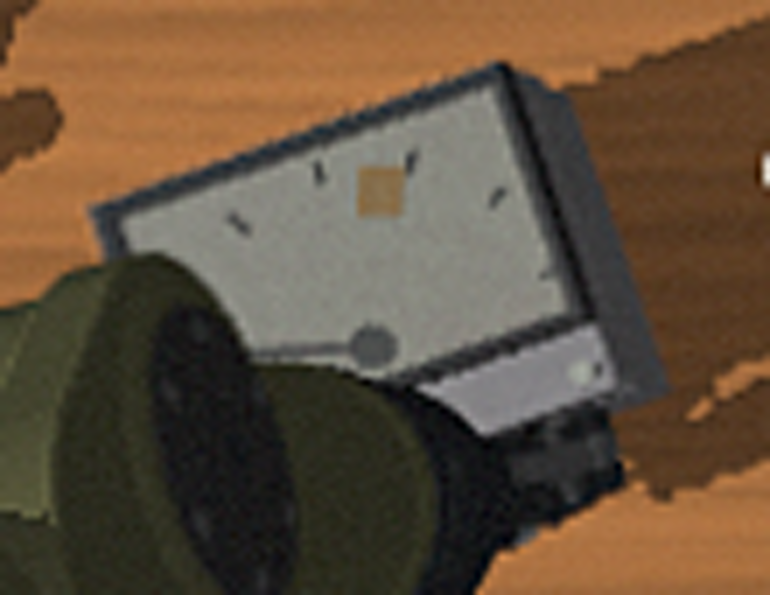

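Scaled: -1.2 cm / 100 = -0.012, 0.05 cm / 100 = 0.0005.

>>> play_rows(moves=[[0.0005, -0.003, 0, 0, 0, 0, 0], [0.0005, -0.006, 0, 0, 0, 0, 0], [0.0005, -0.009, 0, 0, 0, 0, 0], [0.0005, -0.012, 0, 0, 0, 0, 0]])

```text
t: 6.1
tcp_pos: [0.4256, 0.2921, 0.035]
eef_rot: [0.987, 0.162, -0.003, 0.001]
force: [-8.7, -3.5, 8.1]
gripper_width: -0.0003
grasp_force: 4.7
```

>>> play_rows(moves=[[0, -0.003, 0, 0, 0, 0, 0], [0, -0.006, 0, 0, 0, 0, 0], [0, -0.009, 0, 0, 0, 0, 0], [0, -0.012, 0, 0, 0, 0, 0]])

```text
t: 6.5
tcp_pos: [0.4224, 0.3044, 0.035]
eef_rot: [0.987, 0.163, -0.002, 0.0]
force: [-5.3, -2.0, 2.6]
gripper_width: 0.0002
grasp_force: 2.9
```

```bash
cat >> m.py <<'E'
def needle(c):
    # darkest direction about hub, sampled at z=.0735
    th=np.arange(-.1,3.1,.005); r=np.arange(.016,.052,.001)
    hub=np.array([.4822,.3138])
    a=th+Y-1.5
    P=np.stack([hub[0]+np.outer(np.cos(a),r),hub[1]+np.outer(np.sin(a),r),np.full((len(a),len(r)),.0735)],-1)
    uv=proj(c,P).reshape(len(a),len(r),2).astype(np.float32)
    g=cv2.remap(cv2.cvtColor(c["img"],cv2.COLOR_RGB2GRAY).astype(np.float32),uv[...,0],uv[...,1],cv2.INTER_CUBIC)
    sat=cv2.remap(cv2.cvtColor(c["img"],cv2.COLOR_RGB2HSV)[...,1].astype(np.float32),uv[...,0],uv[...,1],cv2.INTER_CUBIC)
    rr=slice(2,20)   # inside the ticks and tab
    d=g[:,rr].mean(1); w=np.clip(np.median(d)-d-10,0,None)
    i=d.argmin(); s=slice(max(i-15,0),i+16)
    tb=sat[:,28:38].mean(1); wt=np.clip(tb-np.median(tb)-20,0,None)
    print("needle",((w*th)[s].sum()/w[s].sum()).round(3),"dark",(np.median(d)-d[i]).round(0),"tab",((wt*th).sum()/wt.sum()).round(3))
E
python3 -c "
from m import *
rel()
c=camera('top');needle(c);save('pics/c2.png',cv2.resize(c['img'][215:300,105:215],None,fx=7,fy=7,interpolation=cv2.INTER_CUBIC));rel()"
```

```text
t 6.5 ctrl-rel mm [-59.2  11.1] z 0.035 xyaw-Y -0.0015 tilt [-0.003 -0.001 -1.   ] f [-5.7 -0.2] 2.6
needle 2.303 dark 60.0 tab 1.256
t 6.55 ctrl-rel mm [-59.   11.8] z 0.035 xyaw-Y -0.001 tilt [-0.003 -0.001 -1.   ] f [-6.6  0.9] 3.1
```

View pics/c2.png

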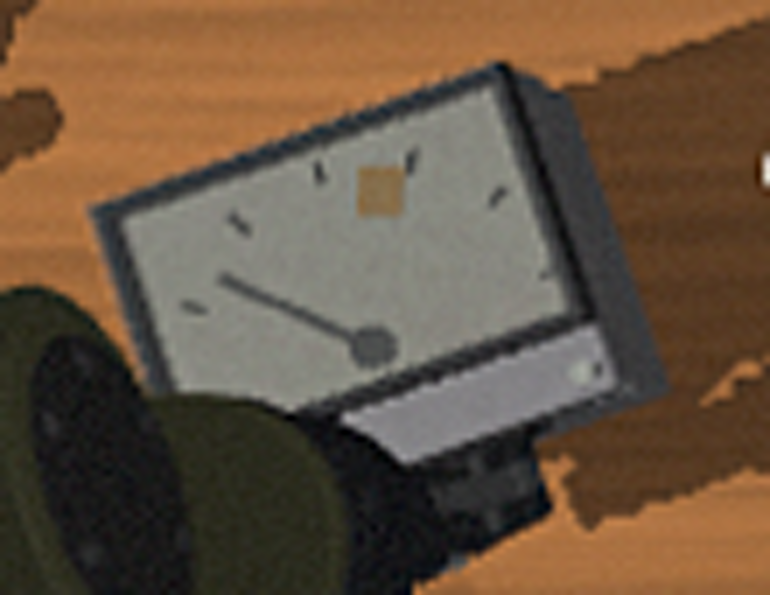

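Scaled: 2.6 cm / 100 = 0.026, -1 cm / 100 = -0.01.

>>> play_rows(moves=[[0, -0.003, 0, 0, 0, 0, 0], [-0.01, -0.003, 0, 0, 0, 0, 0], [-0.01, 0.01, 0, 0, 0, 0, 0], [-0.01, 0.026, 0, 0, 0, 0, 0], [-0.01, 0.026, 0, 0, 0, 0, 0], [-0.003, 0.026, 0, 0, 0, 0, 0], [0, 0.026, 0, 0, 0, 0, 0], [0, 0.026, 0, 0, 0, 0, 0]])

```text
t: 7.35
tcp_pos: [0.4324, 0.2804, 0.0351]
eef_rot: [0.987, 0.163, -0.001, 0.0]
force: [-2.8, -1.7, 1.3]
gripper_width: -0.0
grasp_force: 1.5
```

Scaled: -2.6 cm / 100 = -0.026, -1.5 cm / 100 = -0.015.

>>> play_rows(moves=[[0, -0.003, 0, 0, 0, 0, 0], [0, -0.006, 0, 0, 0, 0, 0], [0, -0.009, 0, 0, 0, 0, 0], [0, -0.012, 0, 0, 0, 0, 0], [0, -0.015, 0, 0, 0, 0, 0], [0, -0.018, 0, 0, 0, 0, 0], [0, -0.021, 0, 0, 0, 0, 0], [0, -0.024, 0, 0, 0, 0, 0], [0, -0.026, 0, 0, 0, 0, 0]])

```text
t: 8.25
tcp_pos: [0.4219, 0.3053, 0.035]
eef_rot: [0.987, 0.163, -0.002, 0.0]
force: [-6.5, -3.1, 5.0]
gripper_width: -0.0001
grasp_force: 3.3
```

Scaled: 2.6 cm / 100 = 0.026, -1 cm / 100 = -0.01.

>>> play_rows(moves=[[-0.01, 0, 0, 0, 0, 0, 0], [-0.01, 0.01, 0, 0, 0, 0, 0], [-0.01, 0.026, 0, 0, 0, 0, 0], [-0.01, 0.026, 0, 0, 0, 0, 0], [-0.003, 0.026, 0, 0, 0, 0, 0], [0, 0.026, 0, 0, 0, 0, 0], [0, 0.026, 0, 0, 0, 0, 0]])

```text
t: 8.95
tcp_pos: [0.4325, 0.2804, 0.0352]
eef_rot: [0.987, 0.163, -0.001, 0.0]
force: [-2.9, -1.7, 3.3]
gripper_width: 0.0001
grasp_force: 2.4
```

```bash
python3 -c "
from m import *
rel()
c=camera('top');needle(c);rel()"
```

```text
t 8.95 ctrl-rel mm [-57.4 -14.9] z 0.0352 xyaw-Y -0.0015 tilt [-0.001 -0.001 -1.   ] f [-3.3 -0.6] 3.3
needle 2.951 dark 100.0 tab 1.397
t 9.0 ctrl-rel mm [-57.4 -14.9] z 0.0351 xyaw-Y -0.0015 tilt [-0.001 -0.    -1.   ] f [-3.3 -2.9] 2.5
```

```bash
sed -i 's/np.arange(-.1,3.1,.005)/np.arange(.5,2.1,.005)/' m.py; python3 -c "
from m import *
c=camera('top');needle(c)"
```

```text
needle 1.716 dark 68.0 tab 1.16
```

Scaled: -2.3 cm / 100 = -0.023, -2.1 cm / 100 = -0.021.

>>> play_rows(moves=[[0, -0.003, 0, 0, 0, 0, 0], [0, -0.006, 0, 0, 0, 0, 0], [0, -0.009, 0, 0, 0, 0, 0], [0, -0.012, 0, 0, 0, 0, 0], [0, -0.015, 0, 0, 0, 0, 0], [0, -0.018, 0, 0, 0, 0, 0], [0, -0.021, 0, 0, 0, 0, 0], [0, -0.023, 0, 0, 0, 0, 0], [0, -0.023, 0, 0, 0, 0, 0]])

```text
t: 9.95
tcp_pos: [0.424, 0.3026, 0.0348]
eef_rot: [0.987, 0.163, -0.001, -0.0]
force: [-5.8, -0.7, -0.5]
gripper_width: 0.0
grasp_force: 2.8
```

```bash
python3 -c "
from m import *
c=camera('top');needle(c);rel()"
```

```text
needle 1.282 dark 68.0 tab 1.122
t 10.0 ctrl-rel mm [-58.3   8.9] z 0.0348 xyaw-Y -0.0006 tilt [-0.002 -0.    -1.   ] f [-5.4 -0.3] -0.5
```

Scaled: -5 cm / 100 = -0.05, -3 cm / 100 = -0.03.

>>> play_rows(moves=[[0, -0.003, 0, 0, 0, 0, 0], [0, -0.006, 0, 0, 0, 0, 0], [0, -0.006, 0, 0, 0, 0, 0], [-0.01, -0.006, 0, 0, 0, 0, 0], [-0.03, -0.006, 0, 0, 0, 0, 0], [-0.05, -0.006, 0, 0, 0, 0, 0], [-0.05, -0.006, 0, 0, 0, 0, 0]])

```text
t: 10.7
tcp_pos: [0.3745, 0.2911, 0.0357]
eef_rot: [0.987, 0.163, 0.0, -0.0]
force: [-0.2, 0.2, -0.8]
gripper_width: 0.0005
grasp_force: 0.0
```

```bash
python3 -c "
from m import *
c=camera('top');needle(c);rel()
save('pics/c3.png',cv2.resize(c['img'][225:285,115:205],None,fx=8,fy=8,interpolation=cv2.INTER_CUBIC))
t=[158.795,241.814];p=onplane(c,t,.0735)[0,:2]-[.4822,.3138];print('tab0',np.arctan2(p[1],p[0])-Y+1.5)"
```

```text
needle 1.169 dark 72.0 tab 1.155
t 10.75 ctrl-rel mm [-106.9   14.2] z 0.0359 xyaw-Y -0.0015 tilt [ 0.002  0.001 -1.   ] f [0.5 0.5] 1.2
tab0 1.156014091421108
```

View pics/c3.png

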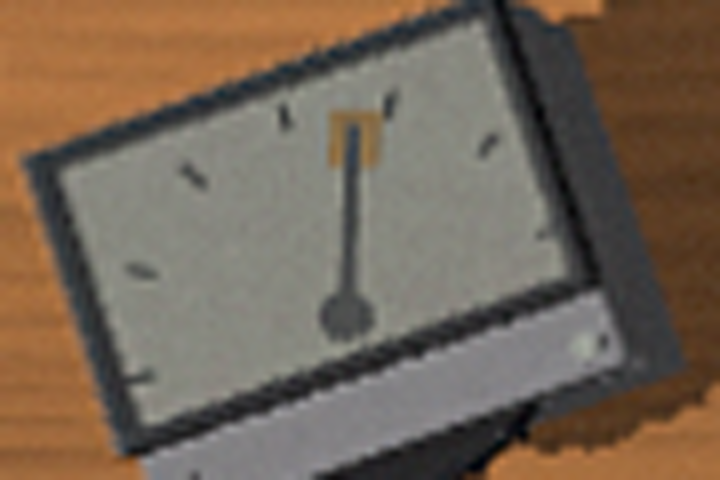

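Scaled: 30 cm / 100 = 0.3, 25 cm / 100 = 0.25, 0.6 rad / 2 = 0.3.

>>> play_rows(moves=[[0, 0, -0.05, 0, 0, 0, 0], [0, 0, -0.1, 0, 0, 0, 0], [0, 0, -0.15, 0, 0, 0, 0], [0, 0, -0.2, 0, 0, 0, 0], [-0.006, 0.05, -0.22, 0, 0, 0.05, 4.5], [-0.01, 0.1, -0.22, 0, 0, 0.1, 4.5], [-0.015, 0.15, -0.22, 0, 0, 0.15, 4.5], [-0.02, 0.2, -0.22, 0, 0, 0.2, 4.5], [-0.025, 0.25, -0.22, 0, 0, 0.25, 4.5], [-0.03, 0.3, -0.22, 0, 0, 0.3, 4.5]])

```text
t: 11.75
tcp_pos: [0.4445, 0.0005, 0.2564]
eef_rot: [0.99, -0.138, 0.002, -0.0]
force: [0.9, -0.3, 0.1]
gripper_width: 0.045
grasp_force: 0.0
```

```bash
cat >> m.py <<'E'
def to(x,y,z,yaw):
    s=state(); M=R.from_quat(s["eef_rot"]); d=M.inv().apply(np.array([x,y,z])-s["tcp_pos"])*100
    a=M.apply([1,0,0]); print("t",round(s["t"],2),"shift cm",d.round(2),"turn z",-((yaw-np.arctan2(a[1],a[0])+np.pi)%(2*np.pi)-np.pi),"xyaw",np.arctan2(a[1],a[0]),"tcp",s["tcp_pos"].round(4),"F",s["force"].round(1),"w",s["gripper_width"],s["grasp_force"])
def bar(n,zmin=.138,zmax=.152):
    c=camera(n); W=cloud(c)
    for ms in masks_of("lid",n):
        w=W[ms["region"]]; b=w[(w[:,2]>zmin)&(w[:,2]<zmax)]
        if len(b)>60 and ms["score"]>.3:
            print(n,"bar",cv2.minAreaRect(b[:,:2].astype(np.float32)),np.median(b,0).round(4),len(b))
E
python3 -c "
from m import *
bar('scene')
to(.5232,-.3375,.25,-.5255)"
```

```text
scene bar ((0.5288137197494507, -0.33925601840019226), (0.020295297726988792, 0.08265689015388489), 58.10600280761719) [ 0.5346 -0.34    0.1424] 155
t 11.85 shift cm [16.91 29.68  0.85] turn z 0.2381868837907395 xyaw -0.28731311620926053 tcp [ 0.445  -0.0049  0.2569] F [ 0.4 -0.3  0.4] w 0.045402208589254194 0.0
```

Scaled: 29.7 cm / 100 = 0.297, 5.7 cm / 100 = 0.057, 0.238 rad / 2 = 0.119.

>>> play_rows(moves=[[0.085, 0.15, 0.008, 0, 0, 0.05, 4.5], [0.17, 0.297, 0.02, 0, 0, 0.119, 4.5], [0.17, 0.297, 0.02, 0, 0, 0.119, 4.5], [0.17, 0.297, 0.02, 0, 0, 0.119, 4.5], [0.17, 0.297, 0.02, 0, 0, 0.119, 4.5], [0.17, 0.297, 0.02, 0, 0, 0.119, 4.5], [0.17, 0.297, 0.02, 0, 0, 0.119, 4.5], [0.17, 0.297, 0.057, 0, 0, 0.119, 4.5], [0.17, 0.297, 0.057, 0, 0, 0.119, 4.5], [0.17, 0.297, 0.057, 0, 0, 0.119, 4.5]])

```text
t: 12.85
tcp_pos: [0.5268, -0.3283, 0.1984]
eef_rot: [0.968, -0.252, -0.0, -0.0]
force: [-0.4, -0.3, 0.3]
gripper_width: 0.0454
grasp_force: 0.0
```

```bash
python3 -c "
from m import *
to(.524,-.338,.118,-.5255);print(state()['joint_pos'])"
```

```text
t 12.85 shift cm [0.24 0.98 8.04] turn z 0.015160208491116656 xyaw -0.5103397915088832 tcp [ 0.5268 -0.3283  0.1984] F [-0.4 -0.3  0.3] w 0.04538044732774444 0.0
[ 0.0915593   0.62338022  0.74689973  1.56861214 -0.45360848  1.13093791
 -1.13992009]
```

Scaled: 6.5 cm / 100 = 0.065, 0.98 cm / 100 = 0.0098, 0.015 rad / 2 = 0.0075.

>>> play_rows(moves=[[0.0024, 0.0098, 0.02, 0, 0, 0.0075, 4.5], [0.0024, 0.0098, 0.05, 0, 0, 0.0075, 4.5], [0.0024, 0.0098, 0.065, 0, 0, 0.0075, 4.5], [0.0024, 0.0098, 0.065, 0, 0, 0.0075, 4.5]])

```text
t: 13.25
tcp_pos: [0.524, -0.3368, 0.1326]
eef_rot: [0.966, -0.259, -0.001, -0.001]
force: [-0.1, 0.4, 1.1]
gripper_width: 0.0445
grasp_force: 0.0
```

```bash
python3 -c "
from m import *
to(.524,-.338,.118,-.5255)
for n in ('top','scene'):
  c=camera(n); u=proj(c,[.524,-.338,.13])[0].astype(int); print(u); a=c['img'][u[1]-50:u[1]+50,u[0]-60:u[0]+60]; save('pics/d_'+n+'.png',a)
x=cv2.hconcat([cv2.imread('pics/d_top.png'),cv2.imread('pics/d_scene.png')]); cv2.imwrite('pics/d.png',cv2.resize(x,None,fx=3.3,fy=3.3,interpolation=cv2.INTER_CUBIC))"
```

```text
t 13.25 shift cm [0.06 0.1  1.46] turn z 0.001315615302733164 xyaw -0.5241843846972667 tcp [ 0.524  -0.3368  0.1326] F [-0.1  0.4  1.1] w 0.04451882712965686 0.0
[457 237]
[211 184]
```

View pics/d.png

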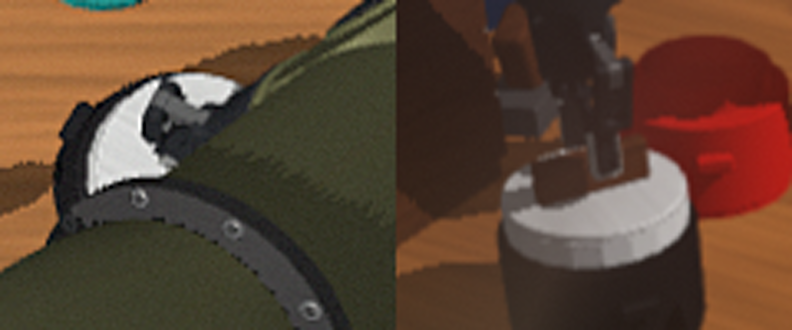

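>>> play_rows(moves=[[0.0006, 0.001, 0.007, 0, 0, 0, 4.5], [0.0006, 0.001, 0.0135, 0, 0, 0, 4.5], [0.0006, 0.001, 0.0135, 0, 0, 0, 4.5], [0.0006, 0.001, 0.0135, 0, 0, 0, 2.5], [0.0006, 0.001, 0.0135, 0, 0, 0, 1], [0.0006, 0.001, 0.0135, 0, 0, 0, 0.5], [0.0006, 0.001, 0.0135, 0, 0, 0, 0.5], [0.0006, 0.001, 0.0135, 0, 0, 0, 0.5]], newtons=50)

```text
t: 14.15
tcp_pos: [0.5239, -0.34, 0.1202]
eef_rot: [0.966, -0.26, 0.0, 0.0]
force: [-0.5, 0.2, 4.1]
gripper_width: 0.013
grasp_force: 49.4
```

```bash
python3 -c "
from m import *
to(.524,-.338,.118,-.5255);print(state()['wrist_torque'])"
```

```text
t 14.15 shift cm [-0.09 -0.18  0.22] turn z -0.000706763212947159 xyaw -0.5262067632129469 tcp [ 0.5239 -0.34    0.1202] F [-0.5  0.2  4.1] w 0.013027593358105714 49.44943070411682
[0.23866654 0.02169904 0.03667433]
```

Scaled: -0.4 rad / 2 = -0.2.

>>> play_rows(moves=[[0, 0, 0, 0, 0, -0.05, 0.5], [0, 0, 0, 0, 0, -0.1, 0.5], [0, 0, 0, 0, 0, -0.15, 0.5], [0, 0, 0, 0, 0, -0.2, 0.5], [0, 0, 0, 0, 0, -0.2, 0.5]])

```text
t: 14.65
tcp_pos: [0.5237, -0.3404, 0.1202]
eef_rot: [0.998, -0.062, 0.0, 0.0]
force: [-0.0, -0.0, 3.0]
gripper_width: 0.0131
grasp_force: 49.5
```

```bash
python3 -c "
from m import *
to(.524,-.338,.118,-.5255+1.571);print(state()['wrist_torque'])"
```

```text
t 14.65 shift cm [-0.   -0.24  0.22] turn z -1.1704052757318175 xyaw -0.12490527573181717 tcp [ 0.5237 -0.3404  0.1202] F [-0. -0.  3.] w 0.01306097006527135 49.52690899372101
[-0.00520464  0.05783227  0.11186109]
```

Twisting freely; finish the quarter turn, then lift a little.

Scaled: -0.24 rad / 2 = -0.12.

>>> play_rows(moves=[[0, 0, 0, 0, 0, -0.06, 0.5], [0, 0, 0, 0, 0, -0.12, 0.5], [0, 0, 0, 0, 0, -0.18, 0.5], [0, 0, 0, 0, 0, -0.24, 0.5], [0, 0, 0, 0, 0, -0.3, 0.5], [0, 0, 0, 0, 0, -0.36, 0.5], [0, 0, 0, 0, 0, -0.42, 0.5], [0, 0, 0, 0, 0, -0.48, 0.5], [0, 0, 0, 0, 0, -0.54, 0.5], [0, 0, 0, 0, 0, -0.585, 0.5]])

```text
t: 15.65
tcp_pos: [0.5238, -0.3404, 0.1202]
eef_rot: [0.867, 0.499, 0.0, 0.0]
force: [-0.2, -0.5, 3.6]
gripper_width: 0.0131
grasp_force: 49.7
```

Scaled: -0.6 cm / 100 = -0.006, -0.3 cm / 100 = -0.003.

>>> play_rows(moves=[[0, 0, 0, 0, 0, 0, 0.5], [0, 0, -0.003, 0, 0, 0, 0.5], [0, 0, -0.006, 0, 0, 0, 0.5], [0, 0, -0.006, 0, 0, 0, 0.5]])

```text
t: 16.05
tcp_pos: [0.5235, -0.3397, 0.1257]
eef_rot: [0.867, 0.498, -0.0, -0.0]
force: [0.7, -0.2, -1.8]
gripper_width: 0.0132
grasp_force: 48.8
```

```bash
python3 -c "
from m import *
to(.524,-.338,.118,-.5255+1.571);print(state()['wrist_torque'])"
```

```text
t 16.05 shift cm [ 0.17 -0.04  0.77] turn z -0.00338840045387645 xyaw 1.0421115995461236 tcp [ 0.5235 -0.3397  0.1257] F [ 0.7 -0.2 -1.8] w 0.013193911369364021 48.7537157535553
[-0.00047339 -0.01026365 -0.04220589]
```

Scaled: -10.5 cm / 100 = -0.105, -7 cm / 100 = -0.07.

>>> play_rows(moves=[[0, 0, -0.02, 0, 0, 0, 0.5], [0, 0, -0.04, 0, 0, 0, 0.5], [0, 0, -0.07, 0, 0, 0, 0.5], [0, 0, -0.105, 0, 0, 0, 0.5], [0, 0, -0.105, 0, 0, 0, 0.5], [0, 0, -0.105, 0, 0, 0, 0.5]])

```text
t: 16.65
tcp_pos: [0.5236, -0.3398, 0.2309]
eef_rot: [0.867, 0.498, 0.0, 0.0]
force: [0.5, 0.3, -2.9]
gripper_width: 0.0131
grasp_force: 51.4
```

```bash
python3 -c "
from m import *
to(.5475,-.0375,.23,1.0421)"
```

```text
t 16.65 shift cm [ 27.32 -13.16   0.09] turn z 0.0009250365316804121 xyaw 1.0430250365316807 tcp [ 0.5236 -0.3398  0.2309] F [ 0.5  0.3 -2.9] w 0.013066359266958332 51.41714036464691
```

Scaled: 27.3 cm / 100 = 0.273, -2.9 cm / 100 = -0.029.

>>> play_rows(moves=[[0.027, -0.013, 0, 0, 0, 0, 0.5], [0.06, -0.029, 0, 0, 0, 0, 0.5], [0.095, -0.046, 0, 0, 0, 0, 0.5], [0.13, -0.063, 0, 0, 0, 0, 0.5], [0.165, -0.079, 0, 0, 0, 0, 0.5], [0.2, -0.096, 0, 0, 0, 0, 0.5], [0.235, -0.113, 0, 0, 0, 0, 0.5], [0.26, -0.125, 0, 0, 0, 0, 0.5], [0.273, -0.132, 0, 0, 0, 0, 0.5], [0.273, -0.132, 0, 0, 0, 0, 0.5]])

```text
t: 17.65
tcp_pos: [0.5463, -0.0352, 0.2295]
eef_rot: [0.866, 0.5, -0.001, -0.001]
force: [0.0, -0.1, -2.8]
gripper_width: 0.013
grasp_force: 51.3
```

>>> play_rows(moves=[[0, 0, 0, 0, 0, 0, 0.5], [0, 0, 0.03, 0, 0, 0, 0.5], [0, 0, 0.06, 0, 0, 0, 0.5], [0, 0, 0.09, 0, 0, 0, 0.5], [0, 0, 0.12, 0, 0, 0, 0.5], [0, 0, 0.15, 0, 0, 0, 0.5], [0, 0, 0.17, 0, 0, 0, 0.5], [0, 0, 0.175, 0, 0, 0, 0.5], [0, 0, 0.175, 0, 0, 0, 0.5]])

```text
t: 18.55
tcp_pos: [0.5465, -0.0394, 0.0553]
eef_rot: [0.867, 0.497, -0.001, 0.0]
force: [0.5, 0.3, -2.5]
gripper_width: 0.0128
grasp_force: 51.1
```

```bash
python3 -c "
from m import *
to(.5475,-.0375,.0385,1.0421)
c=camera('scene');W=cloud(c)
for m in masks_of('lid','scene'):
  w=W[m['region']]; w=w[(abs(w[:,0]-.547)<.12)&(abs(w[:,1]+.037)<.12)]
  if len(w)>300:
    for lo,hi in((.035,.06),):
      t=w[(w[:,2]>lo)&(w[:,2]<hi)]; print(m['score'],cv2.minEnclosingCircle(t[:,:2].astype(np.float32)),np.median(t[:,2]))
u=proj(c,[.547,-.037,.05])[0].astype(int);save('pics/e.png',cv2.resize(c['img'][u[1]-60:u[1]+60,u[0]-80:u[0]+80],None,fx=4,fy=4))"
```

```text
t 18.55 shift cm [ 0.22 -0.01  1.68] turn z -0.0007328732659352966 xyaw 1.041367126734065 tcp [ 0.5465 -0.0394  0.0553] F [ 0.5  0.3 -2.5] w 0.01277633982102358 51.12560033798218
0.88 ((0.5475240349769592, -0.03879893943667412), 0.06739756464958191) 0.04938071820477907
```

View pics/e.png

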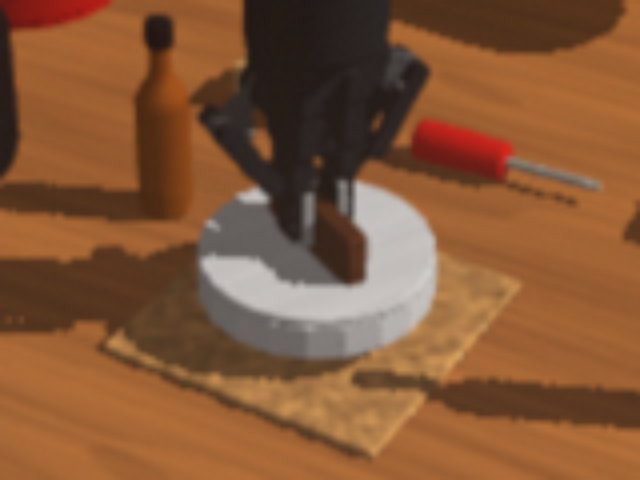

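Scaled: 1.4 cm / 100 = 0.014, 1 cm / 100 = 0.01.

>>> play_rows(moves=[[0.001, 0, 0.005, 0, 0, 0, 0.5], [0.001, 0, 0.01, 0, 0, 0, 0.5], [0.001, 0, 0.014, 0, 0, 0, 0.5], [0.001, 0, 0.014, 0, 0, 0, 0.5]])

```text
t: 19.05
tcp_pos: [0.5471, -0.0365, 0.0413]
eef_rot: [0.867, 0.499, -0.0, -0.0]
force: [-0.6, -0.3, -1.9]
gripper_width: 0.0127
grasp_force: 51.2
```

Scaled: 0.1 cm / 100 = 0.001.

>>> play_rows(moves=[[0, 0, 0.001, 0, 0, 0, 0.5], [0, 0, 0.001, 0, 0, 0, 0.5]])

```text
t: 19.25
tcp_pos: [0.5474, -0.0367, 0.0407]
eef_rot: [0.867, 0.499, -0.0, -0.0]
force: [-0.2, -0.5, -2.2]
gripper_width: 0.0126
grasp_force: 51.2
```

Scaled: 0.1 cm / 100 = 0.001.

>>> play_rows(moves=[[0, 0, 0.001, 0, 0, 0, 0.5], [0, 0, 0.001, 0, 0, 0, 0.5]])

```text
t: 19.45
tcp_pos: [0.5474, -0.0367, 0.0398]
eef_rot: [0.867, 0.499, -0.0, 0.0]
force: [0.3, -0.1, -1.6]
gripper_width: 0.0132
grasp_force: 51.2
```

Scaled: 0.1 cm / 100 = 0.001.

>>> play_rows(moves=[[0, 0, 0.001, 0, 0, 0, 0.5], [0, 0, 0.001, 0, 0, 0, 0.5]])

```text
t: 19.65
tcp_pos: [0.5474, -0.0367, 0.0387]
eef_rot: [0.867, 0.499, -0.0, -0.0]
force: [-1.3, -0.8, -2.9]
gripper_width: 0.0133
grasp_force: 51.2
```

Scaled: 0.1 cm / 100 = 0.001.

>>> play_rows(moves=[[0, 0, 0.001, 0, 0, 0, 0.5], [0, 0, 0.001, 0, 0, 0, 0.5]])

```text
t: 19.85
tcp_pos: [0.5475, -0.0367, 0.0381]
eef_rot: [0.867, 0.498, 0.0, 0.0]
force: [-0.8, -0.7, 2.0]
gripper_width: 0.0132
grasp_force: 51.9
```

Touched down (force flipped to +2 N). Release, rise straight, then check.

Scaled: -18 cm / 100 = -0.18, -13 cm / 100 = -0.13.

>>> play_rows(moves=[[0, 0, 0, 0, 0, 0, 0.5], [0, 0, 0, 0, 0, 0, 1.8], [0, 0, 0, 0, 0, 0, 3], [0, 0, 0, 0, 0, 0, 4.5], [0, 0, 0, 0, 0, 0, 4.5], [0, 0, -0.01, 0, 0, 0, 4.5], [0, 0, -0.04, 0, 0, 0, 4.5], [0, 0, -0.08, 0, 0, 0, 4.5], [0, 0, -0.13, 0, 0, 0, 4.5], [0, 0, -0.18, 0, 0, 0, 4.5]])

```text
t: 20.85
tcp_pos: [0.5468, -0.0368, 0.2202]
eef_rot: [0.867, 0.498, -0.0, 0.0]
force: [2.6, -0.0, -1.1]
gripper_width: 0.0449
grasp_force: 0.0
```

Scaled: -10 cm / 100 = -0.1, 4 cm / 100 = 0.04.

>>> play_rows(moves=[[-0.1, 0.04, -0.02, 0, 0, 0, 4.5], [-0.1, 0.04, -0.02, 0, 0, 0, 4.5], [-0.1, 0.04, -0.02, 0, 0, 0, 4.5], [-0.1, 0.04, -0.02, 0, 0, 0, 4.5]])

```text
t: 21.25
tcp_pos: [0.5311, -0.1458, 0.239]
eef_rot: [0.868, 0.496, 0.0, 0.001]
force: [0.1, 0.3, 0.2]
gripper_width: 0.0452
grasp_force: 0.0
```

```bash
python3 -c "
from m import *
c=camera('top');needle(c);save('pics/f.png',c['img']);W=cloud(c)
v=W[(W[...,2]>.03)&(W[...,2]<.042)&(abs(W[...,0]-.547)<.1)&(abs(W[...,1]+.037)<.1)]
print(cv2.minEnclosingCircle(v[:,:2].astype(np.float32)),len(v),np.median(v[:,2]));to(.5,0,.2,0)"
```

```text
needle 1.169 dark 73.0 tab 1.155
((0.5453883409500122, -0.03715275228023529), 0.06533355265855789) 1968 0.03293938596461876
t 21.3 shift cm [10.79 -9.95  3.83] turn z 1.042095535219489 xyaw 1.0420955352194892 tcp [ 0.5315 -0.1434  0.2382] F [ 0.2  0.3 -0.4] w 0.04497012108222138 0.0
```

View pics/f.png

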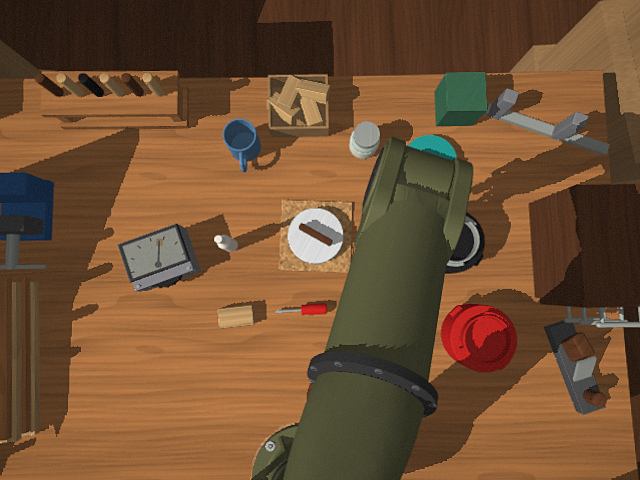

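The lid (pixel 316,236) sits upright in the middle of the cork mat, the needle (158,250) lies on the tab, and the visible bystanders are where they were. The arm is clear of everything, so I'm handing in.

```bash
python3 -c "
from h import *
print(finish_job())"
```

```text
the job is handed in; nothing more can be done
None
```

I turned the heat down until the needle lay on the brass tab (about 0.014 rad off its middle), then twisted the lid off and set it right way up, within about 3 mm of the cork mat's middle; the job was handed in at about 21 s of the 62 s allowed.

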